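Open the test box's guard gate and hold it wide

ROBOT

A 6-joint arm with a two-finger parallel gripper is mounted at the origin on the work surface. World frame = base frame: x ahead of the robot, y to its left, z up, the work surface at z = 0. Lengths are in m, angles in rad, forces in N, time in s.
With the tool pointing down it reaches from about 0.325 to 0.9 m from the base axis. Payload 6.1 kg.
Tool frame: the origin (TCP) lies between the finger pads, 19 mm behind the fingertips; this is the grasp point; z points along the fingers, y is the direction in which the jaws open and shut (so a half turn about z gives the same grasp; the last joint's range is limited). The gripper opens to 85 mm and grips with 20 to 120 N. Pads are 22 mm wide; open, the fingers measure 114 mm over their backs; the gripper's body (76 mm by 85 mm) begins 54 mm behind the grasp point. The pads swing forward as they close: fully open they stand 13 mm farther back than shut.
Start: joints at [-1.274, 0.22, 1.526, -0, 1.395, -0.126], TCP at [0.256, -0.57, 0.25] pointing down, gripper open.
Joint ranges: [-2.98, 2.98], [-0.91, 2.08], [0.09, 2.57], [-1.24, 4.39], [0.2, 2.65], [-2.68, 2.68]. Speed limits (rad/s): [2.57, 2.57, 3.01, 3.14, 3.14, 3.14].

INTERFACE

Orientations are given as a rotation vector (axis times angle).
In Python, from station import sensors, grab_frame, camera_params, workorder, look_for gives the robot as it stands.
- The arm moves only by the shell command python3 -m handwheel 'ROWS' [FORCE]. ROWS is JSON, a list of rows, each an object with "dp": the shift along the tool's x, y, z each as a share of 750 mm, from -1 to 1, a list of three; "turn": the turn, a rotation vector about the tool's x, y, z each as a share of pi rad, from -1 to 1, a list of three; "hand": the closure, from -1 (fully open) to 1 (shut). A call has 1 to 5 rows; each row shifts and turns the commanded pose from where the row before left it, along the tool's axes as they then stand; what a row does not reach is not made up. A row lasts 1/10 s, in which the tool goes at most 50 mm and 8.59 degrees, less where a joint would pass 70% of its speed; a pose out of reach is approached as far as the arm can. A call with a number of a shift or a turn outside -1 to 1 is refused whole. A call with a gripper value outside its range is refused whole. The fingers move at their own pace and stop on an object; FORCE is the grip in N (left out, the last holds). Time passes only in rows, so rows that do not move let the fingers close. It gives the time, the measured TCP pose, the force and the opening at its end, in the units of the state.
- sensors.get_obs(): the state, without advancing time (a new reading comes with each control period).
- grab_frame(name): name is "scene" or "side" or "wrist"; returns the picture (400x640x3 uint8, red, green, blue); there is no depth.
- camera_params(name): a dict with "K" (3x3 intrinsics, pixels), "pose" (4x4, takes a point from camera to world coordinates). Camera axes: x right, y down, z forward; pixel columns grow to the right and rows downward; lengths in m; the calibration is good to about 2 mm. A picture is of the moment at which its call begins: read the wrist's pose just before it. camera_params takes no time and is no camera call; for the wrist camera it gives the pose at the moment of the call.
- workorder.close_job(): hands the job in, once; it reports no verdict.
Trained networks look in the newest picture that a camera, given by its name, has taken for a name from the list of things; names that differ only in an ending like _2 or _b are one class to them, and where a whole thing is asked for, a point or a joint stands for the part that bears it (a point fixed in the world has none). Each returns a list of dicts, best first, with "conf" (0 to 1); they miss things now and then, are a little off and sometimes report something else, mostly with a low value. They report only what shows in the picture. A call takes as long as a camera call.
- look_for(camera, name): "xyz" ([x, y, z] in m, in world coordinates, good to about 4 mm: the middle of the surface that is visible of it).
The state is a dict: "t": time; "joint_pos": joint angles; "joint_velocities": joint speeds; "tau": joint torques, N m; "tcp_pos": TCP position; "tool_rot": TCP orientation; "wrist_force": force on the tool from outside, world axes, zero at the start; "moment": the same for the moment, N m; "width": finger opening in m.
Only numpy, scipy, OpenCV 4.12 (cv2) and the standard library are available. Lean on these libraries where they do the work, as an engineer would, in place of code of your own. Each camera call takes 0.05 s, during which the arm holds its last target. There are 200 camera calls.

TASK

The specimens are loaded: push the drawer of the blue test box fully shut, then squeeze both cheeks of the red catch together between the fingers, and after that those of the yellow catch, so that both stay squeezed. Then take the guard gate by its black post, swing it past its detent until it stands wide open, about square to the box's front, and finish while still holding it there with the fingers, because it swings back if let go. Leave the meter, the brass weight and the jar where they are.

Things in the scene. Friction and masses are not known exactly. Their poses are not given: they have to be found in the camera images.
- guard: blue bench test box with a gate at its front, fixed to the bench, turned by up to about 11 degrees. Origin on the bench in the middle of the gate's plane; x points into the box (away from the robot at yaw 0), y to its left, z up. Plinth 280 mm wide and 55 mm high, from x = -45 mm (a sill in front of the gate) to 170 mm; above it walls and a top beam, top at z = 200 mm
- drawer_knob (a point): middle of the front face of the drawer's black grip (50 mm wide along y, 26 mm tall, its face 22 mm in front of the plinth when shut), 30 mm above the bench; moves with the drawer. The drawer is in the left half of the plinth, y = 55 mm. Push on this face along the box's +x with the closed fingertips, tool upright and TCP 40 to 50 mm above the bench
- drawer (a joint): drawer opening, m: 0 = fully shut (a stop), starts 0.04 to 0.07 open. Slides along the box's -x, friction about 2 N, stays where it is left
- red_mid (a point): middle of the red squeeze catch, 240 mm above the bench: two upright red cheeks (24 mm along the box's x, 8 mm thick, 39 mm tall, tops 6 mm above this point), outer faces 58 mm apart along the box's y, 34 mm when fully squeezed. Pinch from above with the TCP here, tips at most 23 mm below. On the top beam, at one of two places 110 mm apart: red and yellow swap between runs
- yellow_mid (a point): middle of the yellow squeeze catch, 240 mm above the bench: two upright yellow cheeks (24 mm along the box's x, 8 mm thick, 39 mm tall, tops 6 mm above this point), outer faces 58 mm apart along the box's y, 34 mm when fully squeezed. Pinch from above with the TCP here, tips at most 23 mm below. On the top beam, at one of two places 110 mm apart: red and yellow swap between runs
- red_left (a joint): red catch's left cheek (+y side of the box): a stiff slide, 0 m = out, up to 0.012 m as it is pushed inward towards the catch's middle. Moves at about 5 N, no spring: it stays where it is left. Its barb frees the gate from 0.004 m on; squeezed means more than 0.005 m
- red_right (a joint): red catch's right cheek (-y side of the box): a stiff slide, 0 m = out, up to 0.012 m as it is pushed inward towards the catch's middle. Moves at about 5 N, no spring: it stays where it is left. Its barb frees the gate from 0.004 m on; squeezed means more than 0.005 m
- yellow_left (a joint): yellow catch's left cheek (+y side of the box): a stiff slide, 0 m = out, up to 0.012 m as it is pushed inward towards the catch's middle. Moves at about 5 N, no spring: it stays where it is left. Its barb frees the gate from 0.004 m on; squeezed means more than 0.005 m
- yellow_right (a joint): yellow catch's right cheek (-y side of the box): a stiff slide, 0 m = out, up to 0.012 m as it is pushed inward towards the catch's middle. Moves at about 5 N, no spring: it stays where it is left. Its barb frees the gate from 0.004 m on; squeezed means more than 0.005 m
- gate: the gate: a clear panel in an aluminium frame, 245 mm wide, 10 mm thick, from 78 to 198 mm above the bench, with steel keepers on its top edge up to 214 mm and a black pull post. Origin on the hinge axis at bench level; when closed its axes equal the box's axes and the leaf extends from the hinge along -y; they turn with it
- gate_hinge (a point): point on the gate's upright hinge axis, at the left (+y) end of the gate, 205 mm above the bench, fixed to the box
- post_top (a point): top end of the black upright round pull post, 16 mm diameter, 205 mm above the bench; free for pinching from the top down 45 mm (two level standoffs join it to the leaf below that). It stands 55 mm in front of the leaf's middle plane and 150 mm from the hinge along the leaf, and moves with the gate. It may turn in the grip
- gate_angle (a joint): gate angle, rad: 0 = closed, 1.7 = stop, wide is over 1.3. Opens clockwise seen from above: the free end swings towards the robot, over sill and drawer. Both catches hold it shut (0.02 rad play). A closing spring (0.07 N m closed, 0.25 wide) pulls it back; a spring detent from 0.35 to 1.05 rad, crest 0.7, needs 5 to 10 N at the post. Let go, it falls back to about 1.0
- meter: bystander: blue meter, 85 x 150 x 52 mm, loose on the bench; origin under its middle
- weight: bystander: brass knob weight, 40 mm diameter, 58 mm tall, loose; origin under its middle
- jar: bystander: amber jar, 56 mm diameter, 75 mm tall, loose; origin under its middle

How it is judged:
On the way, in this order (a step that is already met when the one before it is completed fails the run):
1. the drawer is pushed fully shut (within 5 mm) (value of joint drawer below 0.005 m), for 0.2 s.
2. the red catch is squeezed: both its cheeks more than 5 mm in (value of joint each of red_left, red_right above 0.005 m), for 0.1 s.
3. then the yellow catch is squeezed: both its cheeks more than 5 mm in (all of step 2 and value of joint each of yellow_left, yellow_right above 0.005 m), for 0.1 s.
4. the gate is past its detent and wide (more than 1.3 rad) (value of joint gate_angle above 1.3 rad), for 0.2 s.
At the end, for the whole second after the job is handed in: the gate stands still, more than 1.3 rad (75 degrees) open, with the fingers bearing on it (more than 0.5 N); the drawer is shut within 5 mm, and all four cheeks are still more than 5 mm in (all of step 3 and value of joint gate_angle above 1.3 rad and velocity of joint gate_angle between -0.1 and 0.1 rad/s and contact force between the fingers and gate above 0.5 N and value of joint drawer below 0.005 m); the arm keeps its last pose, push and grip.
It fails at once if the yellow catch is squeezed before the red one (value of joint each of yellow_left, yellow_right above 0.005 m and not (value of joint each of red_left, red_right above 0.005 m)).
It fails at once if the meter is moved more than 20 mm (distance of meter from where it was at the start of the episode above 0.02 m).
It fails at once if the weight is moved more than 20 mm (distance of weight from where it was at the start of the episode above 0.02 m).
It fails at once if the jar is moved more than 20 mm (distance of jar from where it was at the start of the episode above 0.02 m).
It also fails if it takes over 58 s, if anything falls off the work surface, if the arm or the gripper's body presses on something with over 40 N, if the wrist force passes 120 N, or if a joint passes its speed limit or range.

## Working session

There is one attempt and no reset: what is moved stays moved. The work goes in short steps, Python scripts to look and compute and a shell command to move; the robot and the scene stay as the last step left them, time stands still between calls to the robot, and variables do not carry over. Pictures are saved under pics/ and viewed, about 8 in all and at most 12, crops included, and the job is handed in when it is done.

```bash
mkdir -p pics; ls; cat > h.py <<'E'
import numpy as np, cv2
from station import sensors, grab_frame, camera_params, workorder, look_for
def snap(n,f):
    im=grab_frame(n); cv2.imwrite('pics/'+f,im[:,:,::-1]); return im
def proj(n,p):
    c=camera_params(n); T=np.linalg.inv(c['pose']); q=T[:3,:3]@np.array(p)+T[:3,3]; u=np.array(c['K'])@q; return (u[:2]/u[2]).round(0)
E
python3 - <<'E'
from h import *
for n in ['scene','side']:
    im=snap(n,n+'0.png')
    for k in ['guard','drawer_knob','red_mid','yellow_mid','post_top','meter','weight','jar','gate']:
        for d in look_for(n,k)[:2]: print(n,k,np.round(d['xyz'],3),round(d['conf'],2), proj(n,d['xyz']))
a=cv2.imread('pics/scene0.png');b=cv2.imread('pics/side0.png')
cv2.imwrite('pics/both.png',cv2.resize(np.vstack([a,b]),(480*1,600)))
o=sensors.get_obs(); print(o)
E
```

```text
pics
scene guard [0.714 0.114 0.161] 0.88 [257. 234.]
scene drawer_knob [0.571 0.083 0.028] 0.61 [315. 253.]
scene red_mid [0.676 0.089 0.213] 0.76 [271. 209.]
scene yellow_mid [0.46  0.438 0.036] 0.68 [393. 374.]
scene yellow_mid [ 0.669 -0.019  0.218] 0.66 [271. 179.]
scene post_top [0.637 0.026 0.158] 0.97 [286. 206.]
scene post_top [0.565 0.393 0.073] 0.61 [339. 353.]
scene weight [0.461 0.438 0.037] 0.56 [393. 375.]
scene jar [0.564 0.395 0.072] 0.71 [340. 354.]
scene gate [0.636 0.028 0.154] 0.64 [287. 208.]
side guard [0.644 0.082 0.119] 0.72 [267. 205.]
side drawer_knob [0.557 0.088 0.035] 0.89 [290. 239.]
side red_mid [0.678 0.074 0.214] 0.59 [258. 173.]
side post_top [0.64  0.036 0.148] 0.81 [278. 190.]
side meter [ 0.457 -0.366  0.055] 0.98 [392. 175.]
side meter [0.638 0.04  0.146] 0.27 [278. 191.]
side weight [0.447 0.437 0.035] 0.82 [232. 343.]
side jar [0.546 0.396 0.056] 0.66 [214. 305.]
side gate [0.641 0.04  0.153] 0.58 [277. 189.]
{'t': 1.0, 'joint_pos': array([-1.27411106e+00,  2.20380810e-01,  1.52651058e+00, -3.26655256e-06,
        1.39473447e+00, -1.26061916e-01]), 'joint_velocities': array([-0.00072137,  0.00023157, -0.00221071, -0.00108876,  0.00057869,
        0.00131574]), 'tau': array([ 4.29996435e-04, -4.96852970e+01, -3.89737916e+01, -3.17528020e-04,
        7.12190667e-04, -1.55103169e-05]), 'tcp_pos': array([ 0.25642792, -0.56994945,  0.25000593]), 'tool_rot': array([-3.07164000e+00, -6.59109931e-01,  9.47857203e-06]), 'wrist_force': array([ 0.12934498, -0.29889544, -0.69338914]), 'moment': array([ 0.02171281,  0.00726587, -0.0096757 ]), 'width': 0.08566783230749075}
```

View pics/scene0.png

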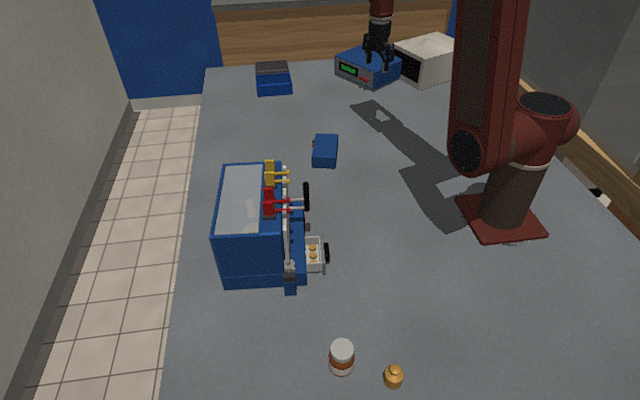

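View pics/side0.png

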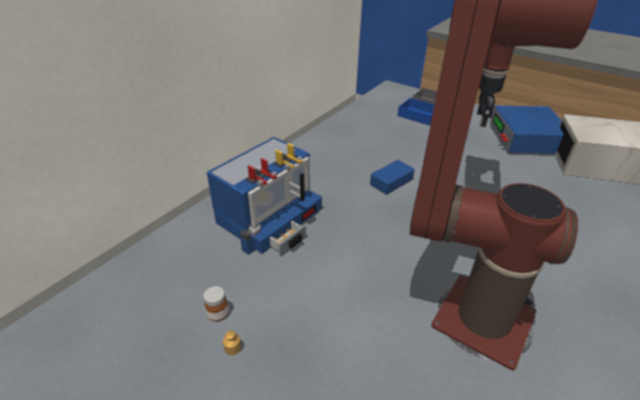

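```bash
cat >> h.py <<'E'
from scipy.spatial.transform import Rotation as Ro
def go(t,yaw=None):
    o=sensors.get_obs(); R=Ro.from_rotvec(o['tool_rot']); M=R.as_matrix()
    d=M.T@(np.array(t)-o['tcp_pos']); y=np.degrees(np.arctan2(M[1,0],M[0,0]))
    print('tcp',o['tcp_pos'].round(4),'yaw',y.round(2),'t',o['t'],'F',o['wrist_force'].round(1),'w',round(o['width'],4))
    print('dp total',(d/.75).round(4),'rows>=',np.ceil(np.linalg.norm(d)/.05), 'turn z', None if yaw is None else round((y-yaw)/180,4), 'tilt',M[:,2].round(3))
E
python3 -m handwheel '[{"dp":[0.03,-0.04,-0.03],"turn":[0,0,0.04],"hand":-1},{"dp":[0.03,-0.04,-0.03],"turn":[0,0,0.04],"hand":-1},{"dp":[0.03,-0.04,-0.03],"turn":[0,0,0.04],"hand":-1},{"dp":[0.03,-0.04,-0.03],"turn":[0,0,0.04],"hand":-1},{"dp":[0,-0.06,0],"turn":[0,0,0],"hand":-1}]' 40
python3 -c "
from h import *
go([.5,.05,.36],-4)"
```

```text
t: 1.5
tcp_pos: [0.3211, -0.3893, 0.3439]
tool_rot: [3.133, -0.13, 0.007]
wrist_force: [0.0, 0.3, 0.0]
width: 0.0855
tcp [ 0.3211 -0.3893  0.3439] yaw -4.77 t 1.5 F [0.  0.3 0. ] w 0.0855
dp total [ 0.1892 -0.6035 -0.0239] rows>= 10.0 turn z -0.0043 tilt [ 0.004 -0.006 -1.   ]
```

```bash
python3 -m handwheel '[{"dp":[0.018,-0.06,-0.002],"turn":[0,0,0],"hand":-1},{"dp":[0.018,-0.06,-0.002],"turn":[0,0,0],"hand":-1},{"dp":[0.018,-0.06,-0.002],"turn":[0,0,0],"hand":-1},{"dp":[0.018,-0.06,-0.002],"turn":[0,0,0],"hand":-1},{"dp":[0.018,-0.06,-0.002],"turn":[0,0,0],"hand":-1}]'
python3 -m handwheel '[{"dp":[0.018,-0.06,-0.002],"turn":[0,0,0],"hand":-1},{"dp":[0.018,-0.06,-0.002],"turn":[0,0,0],"hand":-1},{"dp":[0.018,-0.06,-0.002],"turn":[0,0,0],"hand":1},{"dp":[0.018,-0.06,-0.002],"turn":[0,0,0],"hand":1},{"dp":[0,0,0],"turn":[0,0,0],"hand":1}]'
python3 - <<'E'
from h import *
go([.5,.05,.36],-4)
snap('wrist','w1.png')
for k in ['drawer_knob','red_mid','yellow_mid','post_top','gate_hinge','guard']:
    for d in look_for('wrist',k)[:2]: print(k,np.round(d['xyz'],3),round(d['conf'],2), proj('wrist',d['xyz']))
E
```

```text
t: 2.0
tcp_pos: [0.4046, -0.1682, 0.3479]
tool_rot: [3.139, -0.126, 0.002]
wrist_force: [1.5, -0.1, -0.2]
width: 0.0852
t: 2.5
tcp_pos: [0.4735, 0.0102, 0.3538]
tool_rot: [-3.137, 0.115, -0.002]
wrist_force: [-0.7, -0.8, -0.0]
width: 0.0441
tcp [0.4735 0.0102 0.3538] yaw -4.19 t 2.5 F [-0.7 -0.8 -0. ] w 0.0441
dp total [ 0.0314 -0.0555 -0.0081] rows>= 1.0 turn z -0.001 tilt [ 0.001  0.002 -1.   ]
drawer_knob [0.572 0.077 0.028] 0.6 [259.  71.]
post_top [ 0.609 -0.006  0.155] 0.63 [321.   8.]
gate_hinge [0.57  0.087 0.026] 0.74 [249.  73.]
gate_hinge [0.607 0.052 0.052] 0.66 [270.  35.]
guard [0.609 0.047 0.057] 0.58 [274.  31.]
```

View pics/w1.png

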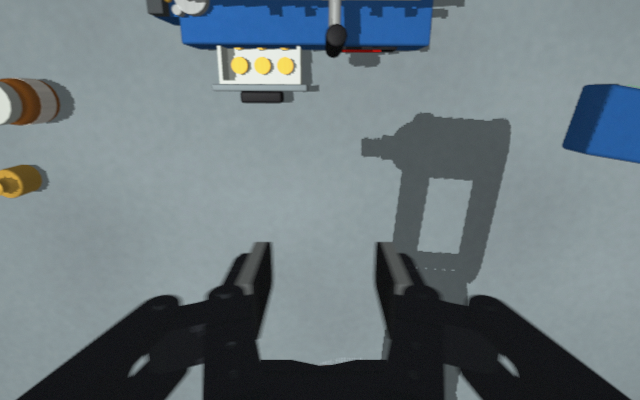

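```bash
python3 - <<'E'
from h import *
c=camera_params('wrist');K=np.array(c['K']);T=np.array(c['pose'])
def ray(u,v,z):
    d=T[:3,:3]@np.linalg.inv(K)@np.array([u,v,1.]); return T[:3,3]+d*(z-T[2,3])/d[2]
im=cv2.imread('pics/w1.png').astype(int)
B,G,R=im[...,0],im[...,1],im[...,2]
blue=(B>R+60)
P=[]
for u in list(range(190,215))+list(range(365,425)):
    v=np.where(blue[:80,u])[0].max(); P.append([u,v+.5])
P=np.array(P); print(P[::6].tolist())
f=cv2.fitLine(P.astype(np.float32),cv2.DIST_HUBER,0,.01,.01).ravel(); print('slope deg',np.degrees(np.arctan2(f[1],f[0])))
# edge could be top edge at z=.055
for z in (.055,.0):
    print(z,ray(182,P[0,1],z),ray(431,P[-1,1],z))
dark=(im.max(2)<60); ys,xs=np.where(dark[85:110,225:300]); print('grip',xs.min()+225,xs.max()+225,ys.min()+85,ys.max()+85)
for v in (ys.min()+85,ys.max()+85):
  for z in (.043,.017): print(v,z,ray((xs.min()+xs.max())/2+225,v,z).round(4))
print(T[:3,3], T[:3,2])
cv2.imwrite('pics/w1c.png',cv2.resize(im[0:110,140:440].astype(np.uint8),(0,0),fx=2.6,fy=2.6,interpolation=cv2.INTER_CUBIC))
E
```

```text
[[190.0, 43.5], [196.0, 43.5], [202.0, 44.5], [208.0, 44.5], [214.0, 44.5], [370.0, 45.5], [376.0, 45.5], [382.0, 45.5], [388.0, 45.5], [394.0, 45.5], [400.0, 45.5], [406.0, 45.5], [412.0, 45.5], [418.0, 45.5], [424.0, 45.5]]
slope deg 0.30455327
0.055 [0.6059276  0.15178385 0.055     ] [ 0.58087915 -0.12704796  0.055     ]
0.0 [0.61380243 0.17178781 0.        ] [ 5.85498333e-01 -1.43284922e-01 -5.55111512e-17]
grip 242 283 91 102
91 0.043 [0.5478 0.0704 0.043 ]
91 0.017 [0.5479 0.0748 0.017 ]
102 0.043 [0.5351 0.0721 0.043 ]
102 0.017 [0.5345 0.0766 0.017 ]
[ 0.54533989 -0.00212341  0.47816112] [-0.28853143  0.0232429  -0.95718827]
```

View pics/w1c.png

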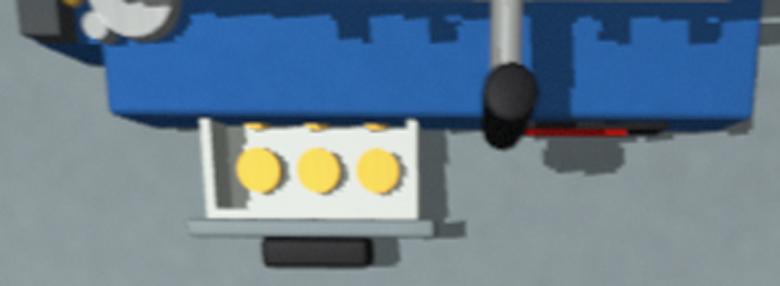

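```bash
cat >> h.py <<'E'
O=np.array([.6382,.0084]); YAW=-5.1
def box(x,y,z):
    a=np.radians(YAW); c,s=np.cos(a),np.sin(a)
    return np.array([O[0]+c*x-s*y,O[1]+s*x+c*y,z])
E
python3 -c "
from h import *
print(box(-.145,.055,.045));go(box(-.145,.055,.045),YAW);print(box(-.076,.055,.045))"
```

```text
[0.49866323 0.07607193 0.045     ]
tcp [0.4723 0.0039 0.3535] yaw -4.71 t 2.85 F [0.3 0.9 1.2] w -0.0002
dp total [ 0.0271 -0.0989  0.4113] rows>= 7.0 turn z 0.0022 tilt [ 0. -0. -1.]
[0.56739007 0.06993823 0.045     ]
```

```bash
python3 -m handwheel '[{"dp":[0.007,-0.025,0.057],"turn":[0,0,0.0022],"hand":1},{"dp":[0.007,-0.025,0.057],"turn":[0,0,0],"hand":1},{"dp":[0.007,-0.025,0.057],"turn":[0,0,0],"hand":1},{"dp":[0.007,-0.024,0.057],"turn":[0,0,0],"hand":1},{"dp":[0,0,0.06],"turn":[0,0,0],"hand":1}]'
python3 -m handwheel '[{"dp":[0,0,0.06],"turn":[0,0,0],"hand":1},{"dp":[0,0,0.06],"turn":[0,0,0],"hand":1},{"dp":[0,0,0],"turn":[0,0,0],"hand":1}]'
python3 -c "
from h import *
go(box(-.076,.055,.045),YAW)"
```

```text
t: 3.35
tcp_pos: [0.5006, 0.0778, 0.1365]
tool_rot: [-3.138, 0.137, -0.003]
wrist_force: [0.5, -0.3, 0.4]
width: -0.0
t: 3.65
tcp_pos: [0.4938, 0.0762, 0.041]
tool_rot: [3.138, -0.14, -0.021]
wrist_force: [-1.4, 0.5, -0.1]
width: 0.0001
tcp [0.4938 0.0762 0.041 ] yaw -5.09 t 3.65 F [-1.4  0.5 -0.1] w 0.0001
dp total [ 0.0984 -0.0004 -0.0066] rows>= 2.0 turn z 0.0 tilt [-0.014 -0.    -1.   ]
```

```bash
python3 -m handwheel '[{"dp":[0.018,0,-0.004],"turn":[0,0,0],"hand":1},{"dp":[0.018,0,0],"turn":[0,0,0],"hand":1},{"dp":[0.015,0,0],"turn":[0,0,0],"hand":1},{"dp":[0.015,0,0],"turn":[0,0,0],"hand":1},{"dp":[0.015,0,0],"turn":[0,0,0],"hand":1}]'
python3 -m handwheel '[{"dp":[0.01,0,0],"turn":[0,0,0],"hand":1},{"dp":[0.007,0,0],"turn":[0,0,0],"hand":1},{"dp":[0,0,0],"turn":[0,0,0],"hand":1}]'
python3 -c "
from h import *
go(box(-.076,.055,.045),YAW)"
```

```text
t: 4.15
tcp_pos: [0.5616, 0.0717, 0.0519]
tool_rot: [-3.139, 0.137, -0.002]
wrist_force: [-2.9, 0.4, 1.4]
width: 0.0001
t: 4.45
tcp_pos: [0.5669, 0.0716, 0.0493]
tool_rot: [3.138, -0.135, -0.025]
wrist_force: [-24.8, 0.3, 17.4]
width: 0.0001
tcp [0.5669 0.0716 0.0493] yaw -4.94 t 4.45 F [-24.8   0.3  17.4] w 0.0001
dp total [0.001  0.0021 0.0058] rows>= 1.0 turn z 0.0009 tilt [-0.016  0.001 -1.   ]
```

```bash
python3 -m handwheel '[{"dp":[-0.02,0,0],"turn":[0,0,0],"hand":1},{"dp":[-0.04,0,-0.02],"turn":[0,0,0],"hand":1},{"dp":[0,0,-0.06],"turn":[0,0,0],"hand":-1},{"dp":[0,0,-0.06],"turn":[0,0,0],"hand":-1},{"dp":[0,0,-0.06],"turn":[0,0,0],"hand":-1}]'
python3 -m handwheel '[{"dp":[0,0,-0.06],"turn":[0,0,0],"hand":-1},{"dp":[0,0,-0.06],"turn":[0,0,0],"hand":-1},{"dp":[0,0,-0.06],"turn":[0,0,0],"hand":-1},{"dp":[0,0,-0.06],"turn":[0,0,0],"hand":-1},{"dp":[0,0,-0.04],"turn":[0,0,0],"hand":-1}]'
python3 -c "
from h import *
go(box(0,0.0,.42),YAW)"
```

```text
t: 4.95
tcp_pos: [0.5284, 0.0749, 0.2025]
tool_rot: [-3.139, 0.136, -0.002]
wrist_force: [1.6, 0.3, 1.1]
width: 0.043
t: 5.45
tcp_pos: [0.5292, 0.0749, 0.4153]
tool_rot: [-3.138, 0.136, -0.01]
wrist_force: [1.1, 0.5, -1.0]
width: 0.085
tcp [0.5292 0.0749 0.4153] yaw -4.97 t 5.45 F [ 1.1  0.5 -1. ] w 0.085
dp total [ 0.1525  0.0757 -0.0053] rows>= 3.0 turn z 0.0007 tilt [ 0.006 -0.    -1.   ]
```

```bash
python3 -m handwheel '[{"dp":[0.05,0.025,-0.002],"turn":[0,0,0],"hand":-1},{"dp":[0.05,0.025,-0.002],"turn":[0,0,0],"hand":-1},{"dp":[0.05,0.025,-0.002],"turn":[0,0,0],"hand":-1},{"dp":[0,0,0],"turn":[0,0,0],"hand":-1}]'
python3 - <<'E'
from h import *
go(box(0,0,.42),YAW)
snap('wrist','w2.png')
for k in ['drawer_knob','red_mid','yellow_mid','post_top','gate_hinge']:
    for d in look_for('wrist',k)[:2]: print(k,np.round(d['xyz'],3),round(d['conf'],2), proj('wrist',d['xyz']))
for n,p in dict(red=(0,.055,.24),yel=(0,-.055,.24),post=(-.055,-.0275,.205)).items(): print(n,box(*p),proj('wrist',box(*p)))
E
```

```text
t: 5.85
tcp_pos: [0.6386, 0.006, 0.4121]
tool_rot: [3.138, -0.141, -0.003]
wrist_force: [-1.0, 0.9, -0.2]
width: 0.0856
tcp [0.6386 0.006  0.4121] yaw -5.16 t 5.85 F [-1.   0.9 -0.2] w 0.0856
dp total [-0.0008 -0.0032 -0.0106] rows>= 1.0 turn z -0.0003 tilt [-0.002 -0.001 -1.   ]
drawer_knob [0.59  0.07  0.052] 0.59 [283. 178.]
drawer_knob [ 0.639 -0.004  0.198] 0.37 [336. 160.]
red_mid [0.68  0.072 0.212] 0.9 [251. 127.]
red_mid [0.671 0.048 0.218] 0.7 [278. 135.]
yellow_mid [ 0.677 -0.041  0.213] 0.58 [374. 119.]
post_top [ 0.642 -0.004  0.201] 0.78 [336. 157.]
gate_hinge [0.726 0.016 0.193] 0.63 [309.  70.]
red [0.64308919 0.06318226 0.24      ] [262. 170.]
yel [ 0.63331081 -0.04638226  0.24      ] [387. 171.]
post [ 0.58097315 -0.01410194  0.205     ] [351. 215.]
```

View pics/w2.png

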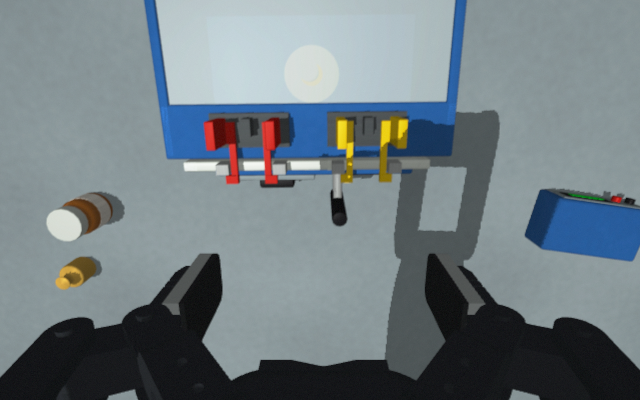

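```bash
python3 - <<'E'
from h import *
im=cv2.imread('pics/w2.png')
cv2.imwrite('pics/w2c.png',cv2.resize(im[95:235,185:425],(0,0),fx=3.3,fy=3.3,interpolation=cv2.INTER_CUBIC))
c=camera_params('wrist');print(c['pose'],c['K'])
E
```

```text
[[-8.57227143e-02 -9.54138430e-01 -2.86830041e-01  7.07614487e-01]
 [-9.96319008e-01  8.21578967e-02  2.44645335e-02  3.60363219e-03]
 [ 2.22801264e-04  2.87871388e-01 -9.57669053e-01  5.40945745e-01]
 [ 0.00000000e+00  0.00000000e+00  0.00000000e+00  1.00000000e+00]] [[348.18912117   0.         323.18286556]
 [  0.         348.18912117 193.19759287]
 [  0.           0.           1.        ]]
```

View pics/w2c.png

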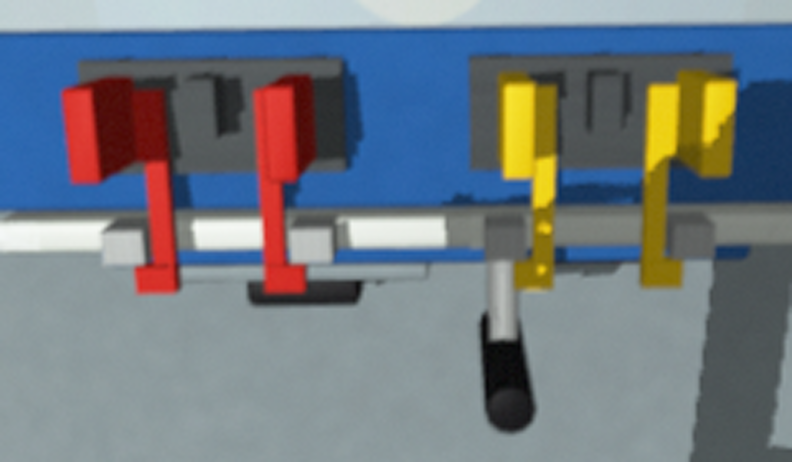

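```bash
python3 - <<'E'
from h import *
c=camera_params('wrist');K=np.array(c['K']);T=np.array(c['pose'])
def ray(u,v,z):
    d=T[:3,:3]@np.linalg.inv(K)@np.array([u,v,1.]); return T[:3,3]+d*(z-T[2,3])/d[2]
r=ray(239.5,135.6,.246);y=ray(372.3,134.1,.246);p=ray(340.2,219.2,.205)
print(r,y,p,np.linalg.norm(r-y),np.degrees(np.arctan2((r-y)[0],(r-y)[1])))
a=np.radians(YAW);M=np.array([[np.cos(a),np.sin(a)],[-np.sin(a),np.cos(a)]])
for q in (r,y,p): print(M@(q[:2]-O))
go([r[0],r[1],.30],YAW)
E
```

```text
[0.67581412 0.07704406 0.246     ] [ 0.66747421 -0.03449919  0.246     ] [ 0.57761078 -0.00288926  0.205     ] 0.11185460242906801 4.275960234249664
[0.03136314 0.07171599]
[ 0.03297181 -0.04012705]
[-0.0593458 -0.0166306]
tcp [0.6348 0.0099 0.4162] yaw -4.92 t 6.15 F [0.6 0.1 0.4] w 0.0853
dp total [ 0.0465 -0.0939  0.155 ] rows>= 3.0 turn z 0.001 tilt [ 0.002 -0.    -1.   ]
```

```bash
python3 -m handwheel '[{"dp":[0.012,-0.023,0.029],"turn":[0,0,0.001],"hand":-1},{"dp":[0.012,-0.023,0.029],"turn":[0,0,0],"hand":-1},{"dp":[0.012,-0.023,0.029],"turn":[0,0,0],"hand":-1},{"dp":[0.012,-0.023,0.029],"turn":[0,0,0],"hand":-1},{"dp":[0,0,0],"turn":[0,0,0],"hand":-1}]'
python3 -m handwheel '[{"dp":[0,0,0],"turn":[0,0,0],"hand":-1},{"dp":[0,0,0],"turn":[0,0,0],"hand":-1}]'
cat >> h.py <<'E'
def rayc(c,u,v,z):
    K=np.array(c['K']);T=np.array(c['pose']);d=T[:3,:3]@np.linalg.inv(K)@np.array([u,v,1.]); return T[:3,3]+d*(z-T[2,3])/d[2]
E
python3 - <<'E'
from h import *
import pickle
for i in range(5):print(sensors.get_obs()['tcp_pos'].round(4))
c=camera_params('wrist');pickle.dump(c,open('w3.pkl','wb'))
im=snap('wrist','w3.png')
go([.678,.0755,.33],YAW)
print(camera_params('wrist')['pose'][:3,3]-c['pose'][:3,3])
E
```

```text
t: 6.65
tcp_pos: [0.6758, 0.0774, 0.3243]
tool_rot: [-3.138, 0.136, 0.008]
wrist_force: [0.3, 0.2, -0.3]
width: 0.0853
t: 6.85
tcp_pos: [0.6774, 0.0744, 0.3303]
tool_rot: [3.138, -0.141, 0.005]
wrist_force: [0.5, -1.1, -0.3]
width: 0.085
[0.6774 0.0744 0.3303]
[0.6774 0.0744 0.3303]
[0.6774 0.0744 0.3303]
[0.6774 0.0744 0.3303]
[0.6774 0.0744 0.3303]
tcp [0.6776 0.0742 0.3305] yaw -5.17 t 6.9 F [ 0.2 -0.3  0.1] w 0.0852
dp total [ 0.0004 -0.0018  0.0007] rows>= 1.0 turn z -0.0004 tilt [ 0.003 -0.    -1.   ]
[ 9.03514483e-05 -2.62720647e-04  1.84843277e-04]
```

View pics/w3.png

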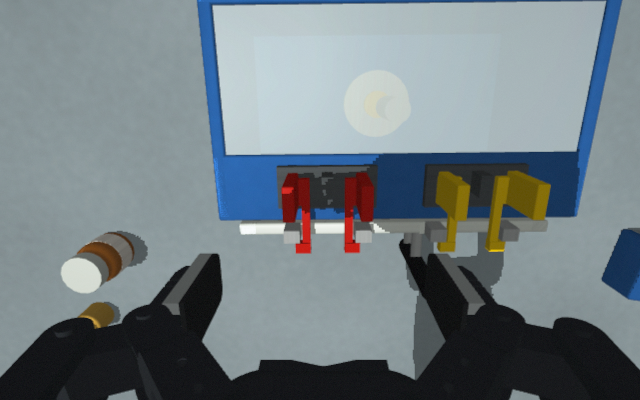

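```bash
python3 - <<'E'
from h import *
im=cv2.imread('pics/w3.png')
cv2.imwrite('pics/w3c.png',cv2.resize(im[150:260,265:565],(0,0),fx=2.6,fy=2.6,interpolation=cv2.INTER_CUBIC))
E
```

```text
(no output)
```

View pics/w3c.png

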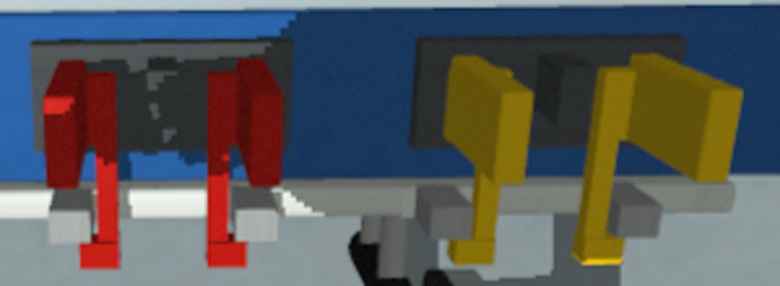

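```bash
python3 - <<'E'
from h import *
import pickle
c=pickle.load(open('w3.pkl','rb'))
r=rayc(c,327.7,204.2,.246);y=rayc(c,503.3,202.7,.246);print(r,y,np.linalg.norm(r-y),np.degrees(np.arctan2((r-y)[0],(r-y)[1])))
print(np.linalg.norm(rayc(c,265+44/2.6,204,.246)-rayc(c,265+282/2.6,204,.246)))
go([r[0],r[1],.24],YAW)
E
```

```text
[0.68020863 0.07117441 0.246     ] [ 0.6712284  -0.03951568  0.246     ] 0.11105377622994056 4.638219692768056
0.05794313154327834
tcp [0.6776 0.0742 0.3305] yaw -5.17 t 6.9 F [ 0.2 -0.3  0.1] w 0.0852
dp total [0.0034 0.0037 0.1207] rows>= 2.0 turn z -0.0004 tilt [ 0.003 -0.    -1.   ]
```

```bash
python3 -m handwheel '[{"dp":[0.0017,0.0018,0.04],"turn":[0,0,-0.001],"hand":-1},{"dp":[0.0017,0.0018,0.04],"turn":[0,0,0],"hand":-1},{"dp":[0,0,0.04],"turn":[0,0,0],"hand":-1},{"dp":[0,0,0],"turn":[0,0,0],"hand":-1},{"dp":[0,0,0],"turn":[0,0,0],"hand":-1}]'
python3 -c "
from h import *
go([.6802,.0712,.24],-4.9)"
```

```text
t: 7.4
tcp_pos: [0.6798, 0.0712, 0.2393]
tool_rot: [3.139, -0.137, 0.001]
wrist_force: [-0.7, -0.4, 0.3]
width: 0.0855
tcp [0.6798 0.0712 0.2393] yaw -5.01 t 7.4 F [-0.7 -0.4  0.3] w 0.0855
dp total [ 0.0005 -0.     -0.0009] rows>= 1.0 turn z -0.0006 tilt [ 0.001 -0.    -1.   ]
```

```bash
python3 -m handwheel '[{"dp":[0,0,0],"turn":[0,0,0],"hand":1},{"dp":[0,0,0],"turn":[0,0,0],"hand":1},{"dp":[0,0,0],"turn":[0,0,0],"hand":1},{"dp":[0,0,0],"turn":[0,0,0],"hand":1},{"dp":[0,0,0],"turn":[0,0,0],"hand":1}]' 50
python3 -m handwheel '[{"dp":[0,0,0],"turn":[0,0,0],"hand":1},{"dp":[0,0,0],"turn":[0,0,0],"hand":1},{"dp":[0,0,0],"turn":[0,0,0],"hand":1}]' 50
```

```text
t: 7.9
tcp_pos: [0.6813, 0.0714, 0.2428]
tool_rot: [3.138, -0.136, 0.01]
wrist_force: [-2.6, -2.1, 11.6]
width: 0.0301
t: 8.2
tcp_pos: [0.6813, 0.0714, 0.2429]
tool_rot: [3.138, -0.136, 0.01]
wrist_force: [-2.9, -1.7, 10.4]
width: 0.03
```

```bash
python3 -m handwheel '[{"dp":[0,0,0],"turn":[0,0,0],"hand":-1},{"dp":[0,0,0],"turn":[0,0,0],"hand":-1},{"dp":[0,0,0],"turn":[0,0,0],"hand":-1},{"dp":[0,0,0],"turn":[0,0,0],"hand":-1},{"dp":[0,0,-0.03],"turn":[0,0,0],"hand":-1}]'
python3 -m handwheel '[{"dp":[0,0,-0.06],"turn":[0,0,0],"hand":-1},{"dp":[0,0,0],"turn":[0,0,0],"hand":-1},{"dp":[0,0.05,0],"turn":[0,0,0],"hand":-1},{"dp":[0,0.05,0],"turn":[0,0,0],"hand":-1},{"dp":[0,0.048,0],"turn":[0,0,0],"hand":-1}]'
python3 -m handwheel '[{"dp":[0,0,0],"turn":[0,0,0],"hand":-1},{"dp":[0,0,0],"turn":[0,0,0],"hand":-1}]'
python3 -c "
from h import *
go([.6712,-.0395,.24],-4.9)"
```

```text
t: 8.7
tcp_pos: [0.6776, 0.0718, 0.2562]
tool_rot: [3.138, -0.136, -0.012]
wrist_force: [-0.1, 0.4, -0.5]
width: 0.0856
t: 9.2
tcp_pos: [0.67, -0.0397, 0.3056]
tool_rot: [3.139, -0.135, 0.001]
wrist_force: [-0.5, -0.3, 1.0]
width: 0.0855
t: 9.4
tcp_pos: [0.6701, -0.0397, 0.3055]
tool_rot: [-3.138, 0.139, -0.0]
wrist_force: [-1.0, 0.1, -0.2]
width: 0.0854
tcp [ 0.6701 -0.0397  0.3055] yaw -5.08 t 9.4 F [-1.   0.1 -0.2] w 0.0854
dp total [ 0.0015 -0.0003  0.0873] rows>= 2.0 turn z -0.001 tilt [ 0.  0. -1.]
```

```bash
python3 -m handwheel '[{"dp":[0.0015,0,0.03],"turn":[0,0,-0.001],"hand":-1},{"dp":[0,0,0.03],"turn":[0,0,0],"hand":-1},{"dp":[0,0,0.026],"turn":[0,0,0],"hand":-1},{"dp":[0,0,0],"turn":[0,0,0],"hand":-1},{"dp":[0,0,0],"turn":[0,0,0],"hand":-1}]'
python3 -m handwheel '[{"dp":[0,0,0],"turn":[0,0,0],"hand":1},{"dp":[0,0,0],"turn":[0,0,0],"hand":1},{"dp":[0,0,0],"turn":[0,0,0],"hand":1},{"dp":[0,0,0],"turn":[0,0,0],"hand":1},{"dp":[0,0,0],"turn":[0,0,0],"hand":1}]' 50
python3 -m handwheel '[{"dp":[0,0,0],"turn":[0,0,0],"hand":1},{"dp":[0,0,0],"turn":[0,0,0],"hand":1},{"dp":[0,0,0],"turn":[0,0,0],"hand":1}]' 50
```

```text
t: 9.9
tcp_pos: [0.6712, -0.0378, 0.241]
tool_rot: [-3.139, 0.129, 0.001]
wrist_force: [0.1, 0.6, 0.8]
width: 0.0852
t: 10.4
tcp_pos: [0.6725, -0.0383, 0.2454]
tool_rot: [-3.138, 0.131, -0.008]
wrist_force: [-1.9, 3.4, 11.4]
width: 0.03
t: 10.7
tcp_pos: [0.6725, -0.0384, 0.2454]
tool_rot: [-3.138, 0.13, -0.009]
wrist_force: [-2.8, 3.4, 11.8]
width: 0.0293
```

```bash
python3 -m handwheel '[{"dp":[0,0,0],"turn":[0,0,0],"hand":-1},{"dp":[0,0,0],"turn":[0,0,0],"hand":-1},{"dp":[0,0,0],"turn":[0,0,0],"hand":-1},{"dp":[0,0,0],"turn":[0,0,0],"hand":-1},{"dp":[0,0,-0.05],"turn":[0,0,0],"hand":-1}]'
python3 -m handwheel '[{"dp":[-0.03,-0.02,-0.06],"turn":[0,0,0],"hand":-1},{"dp":[-0.03,-0.02,-0.05],"turn":[0,0,0],"hand":-1},{"dp":[0,0,0],"turn":[0,0,0],"hand":-1},{"dp":[0,0,0],"turn":[0,0,0],"hand":-1},{"dp":[0,0,0],"turn":[0,0,0],"hand":-1}]'
python3 - <<'E'
from h import *
import pickle
c=camera_params('wrist');pickle.dump(c,open('w4.pkl','wb'))
im=snap('wrist','w4.png')[:,:,::-1]
go([.58,-.007,.35],YAW)
cv2.imwrite('pics/w4c.png',cv2.resize(im[60:300,180:480],(0,0),fx=2.5,fy=2.5,interpolation=cv2.INTER_CUBIC))
for p in ([.6802,.0712,.246],[.6712,-.0395,.246],[.581,-.007,.205]): print((proj('wrist',p)-[180,60])*2.5)
E
```

```text
t: 11.2
tcp_pos: [0.668, -0.0386, 0.2716]
tool_rot: [-3.137, 0.132, 0.019]
wrist_force: [0.4, -0.7, -0.9]
width: 0.0855
t: 11.7
tcp_pos: [0.6295, -0.0064, 0.3572]
tool_rot: [3.139, -0.132, -0.004]
wrist_force: [0.6, 0.9, -0.8]
width: 0.0856
tcp [ 0.6294 -0.0065  0.3565] yaw -4.82 t 11.75 F [ 0.2 -0.3 -0.5] w 0.0855
dp total [-0.0656  0.0062  0.0089] rows>= 1.0 turn z 0.0016 tilt [-0.003  0.    -1.   ]
[ 52.5 182.5]
[467.5 180. ]
[370.  437.5]
```

View pics/w4c.png

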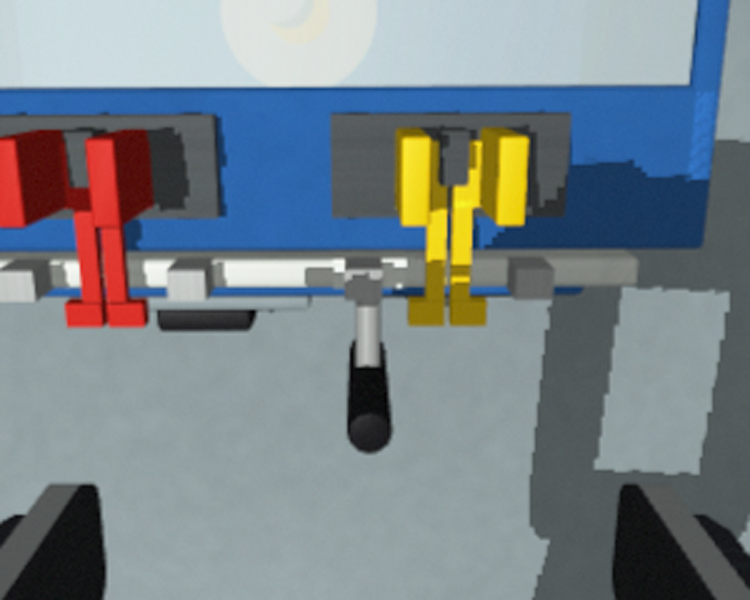

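```bash
python3 -m handwheel '[{"dp":[-0.033,0.003,0.01],"turn":[0,0,0.001],"hand":-1},{"dp":[-0.033,0.003,0.01],"turn":[0,0,0],"hand":-1},{"dp":[0,0,0.06],"turn":[0,0,0],"hand":-1},{"dp":[0,0,0],"turn":[0,0,0],"hand":-1},{"dp":[0,0,0],"turn":[0,0,0],"hand":-1}]'
python3 - <<'E'
from h import *
import pickle
p=rayc(pickle.load(open('w4.pkl','rb')),327.6,233.2,.205); print(p); go([p[0],p[1],.19],-4.9)
E
```

```text
t: 12.25
tcp_pos: [0.5794, -0.0066, 0.297]
tool_rot: [-3.138, 0.137, 0.008]
wrist_force: [-0.7, 1.1, 0.6]
width: 0.0852
[ 0.58256603 -0.00636206  0.205     ]
tcp [ 0.5794 -0.0066  0.297 ] yaw -5.0 t 12.25 F [-0.7  1.1  0.6] w 0.0852
dp total [ 0.0049 -0.0007  0.1426] rows>= 3.0 turn z -0.0006 tilt [-0.005  0.001 -1.   ]
```

```bash
python3 -m handwheel '[{"dp":[0.003,0,0.04],"turn":[0,0,0],"hand":-1},{"dp":[0,0,0.05],"turn":[0,0,0],"hand":-1},{"dp":[0,0,0.05],"turn":[0,0,0],"hand":-1},{"dp":[0,0,0],"turn":[0,0,0],"hand":1},{"dp":[0,0,0],"turn":[0,0,0],"hand":1}]' 80
python3 -m handwheel '[{"dp":[0,0,0],"turn":[0,0,0],"hand":1},{"dp":[0,0,0],"turn":[0,0,0],"hand":1},{"dp":[0,0,0],"turn":[0,0,0],"hand":1},{"dp":[0,0,0],"turn":[0,0,0],"hand":1},{"dp":[0,0,0],"turn":[0,0,0],"hand":1}]' 80
python3 - <<'E'
from h import *
go([.58,-.007,.19],-4.9)
p0=sensors.get_obs()['tcp_pos'][:2]
a=np.radians(-4.9);c,s=np.cos(a),np.sin(a);R=np.array([[c,-s],[s,c]])
r0=np.array([-.055,-.150]);H=p0-R@r0;print('hinge',H)
th=np.arange(0,1.46,.1);P=[]
for t in th:
    q=np.array([[np.cos(t),np.sin(t)],[-np.sin(t),np.cos(t)]])@r0; P.append(q)
P=np.array(P);D=np.diff(P,axis=0)/.75
print(np.c_[D[:,0],-D[:,1]].round(4).tolist())
E
```

```text
t: 12.75
tcp_pos: [0.5833, -0.0068, 0.1952]
tool_rot: [-3.139, 0.136, -0.0]
wrist_force: [0.5, -0.3, 0.4]
width: 0.0591
t: 13.25
tcp_pos: [0.5838, -0.0062, 0.1966]
tool_rot: [-3.138, 0.136, -0.007]
wrist_force: [-0.6, 1.5, 6.6]
width: 0.0136
tcp [ 0.5838 -0.0062  0.1966] yaw -4.97 t 13.25 F [-0.6  1.5  6.6] w 0.0136
dp total [-0.005   0.0016  0.0088] rows>= 1.0 turn z -0.0004 tilt [ 0.004  0.    -1.   ]
hinge [0.65141129 0.13859547]
[[-0.0196, -0.0083], [-0.0187, -0.0102], [-0.0176, -0.012], [-0.0163, -0.0137], [-0.0148, -0.0153], [-0.0132, -0.0167], [-0.0115, -0.0179], [-0.0096, -0.019], [-0.0077, -0.0199], [-0.0057, -0.0205], [-0.0036, -0.021], [-0.0015, -0.0212], [0.0007, -0.0213], [0.0028, -0.0211]]
```

```bash
python3 -m handwheel '[{"dp":[-0.0098,-0.0042,0],"turn":[0,0,0],"hand":1},{"dp":[-0.0098,-0.0042,0],"turn":[0,0,0],"hand":1},{"dp":[-0.0187,-0.0102,0],"turn":[0,0,0],"hand":1},{"dp":[-0.0176,-0.012,0],"turn":[0,0,0],"hand":1}]' 100
python3 - <<'E'
from h import *
H=np.array([.6514,.1386]);o=sensors.get_obs();r=H-o['tcp_pos'][:2];print('ang',np.arctan2(r[0],r[1]),np.hypot(*r))
go([.5,.2,.19],-4.9)
E
```

```text
t: 13.65
tcp_pos: [0.5438, 0.0187, 0.1967]
tool_rot: [3.136, -0.138, 0.008]
wrist_force: [4.9, -2.6, 7.4]
width: 0.0127
ang 0.7316422236931309 0.16110785661198088
tcp [0.5438 0.0187 0.1967] yaw -5.04 t 13.65 F [ 4.9 -2.6  7.4] w 0.0127
dp total [-0.0794 -0.2357  0.008 ] rows>= 4.0 turn z -0.0008 tilt [ 0.005 -0.003 -1.   ]
```

```bash
python3 -m handwheel '[{"dp":[-0.0163,-0.0137,0],"turn":[0,0,0],"hand":1},{"dp":[-0.0148,-0.0153,0],"turn":[0,0,0],"hand":1},{"dp":[-0.0132,-0.0167,0],"turn":[0,0,0],"hand":1},{"dp":[-0.0115,-0.0179,0],"turn":[0,0,0],"hand":1}]' 100
python3 - <<'E'
from h import *
H=np.array([.6514,.1386]);o=sensors.get_obs();r=H-o['tcp_pos'][:2];print('theta',np.arctan2(r[0],r[1])-.437,np.hypot(*r))
go([.5,.2,.19],-4.9)
E
```

```text
t: 14.05
tcp_pos: [0.503, 0.0678, 0.1965]
tool_rot: [3.131, -0.139, -0.005]
wrist_force: [-13.6, -10.0, 29.2]
width: 0.0134
theta 0.6887401478922079 0.16446759176332032
tcp [0.503  0.0678 0.1965] yaw -5.07 t 14.05 F [-13.6 -10.   29.2] w 0.0134
dp total [-0.0195 -0.1753  0.0074] rows>= 3.0 turn z -0.0009 tilt [-0.003 -0.007 -1.   ]
```

```bash
python3 -m handwheel '[{"dp":[0,0,0],"turn":[0,0,0],"hand":1},{"dp":[0,0,0],"turn":[0,0,0],"hand":1}]' 100
python3 - <<'E'
from h import *
im=snap('wrist','w5.png')
go([.5,.2,.19],-4.9)
E
```

```text
t: 14.25
tcp_pos: [0.503, 0.0681, 0.1966]
tool_rot: [3.132, -0.138, -0.005]
wrist_force: [-16.2, -15.1, 16.6]
width: 0.013
tcp [0.5032 0.068  0.1967] yaw -5.05 t 14.3 F [-15.1 -14.6  15.4] w 0.0128
dp total [-0.0197 -0.1751  0.0077] rows>= 3.0 turn z -0.0008 tilt [-0.003 -0.007 -1.   ]
```

View pics/w5.png

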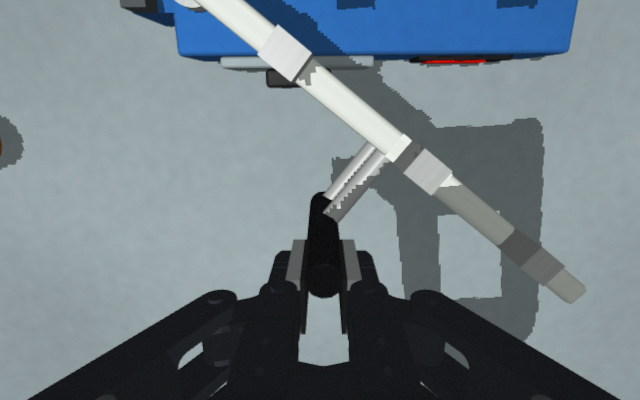

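```bash
python3 -m handwheel '[{"dp":[-0.0126,-0.018,0],"turn":[0,0,0],"hand":1},{"dp":[-0.0097,-0.0189,0],"turn":[0,0,0],"hand":1},{"dp":[-0.0057,-0.0205,0],"turn":[0,0,0],"hand":1},{"dp":[-0.0036,-0.021,0],"turn":[0,0,0],"hand":1}]' 100
python3 - <<'E'
from h import *
H=np.array([.6514,.1386]);o=sensors.get_obs();r=H-o['tcp_pos'][:2];print('theta',np.arctan2(r[0],r[1])-.437,np.hypot(*r))
go([.5,.2,.19],-4.9)
E
```

```text
t: 14.7
tcp_pos: [0.483, 0.131, 0.1966]
tool_rot: [3.135, -0.137, -0.011]
wrist_force: [-30.2, -4.6, 16.5]
width: 0.013
theta 1.0887255844108974 0.16860129201546495
tcp [0.483  0.131  0.1966] yaw -5.01 t 14.7 F [-30.2  -4.6  16.5] w 0.013
dp total [ 0.0146 -0.0937  0.0083] rows>= 2.0 turn z -0.0006 tilt [-0.007 -0.003 -1.   ]
```

```bash
python3 - <<'E'
from h import *
from scipy.optimize import least_squares
P=np.array([[.5838,-.0062],[.5438,.0187],[.5031,.068],[.483,.131]])
for R in (None,.1598):
    f=(lambda v:np.hypot(*(P-v[:2]).T)-v[2]) if R is None else (lambda v:np.hypot(*(P-v[:2]).T)-R)
    s=least_squares(f,[.65,.138,.16]); print(s.x,s.fun*1e3)
    H=s.x[:2];R_=R or s.x[2]
    d=np.arctan2(*(H-P[0]))
    print('th',[round(np.arctan2(*(H-p))-d,3) for p in P])
    for t in (1.2,1.3,1.4,1.45,1.5): print(t,H-R_*np.array([np.sin(t+d),np.cos(t+d)]))
E
```

```text
[0.65369746 0.15079336 0.1718447 ] [ 0.00572273 -0.01308146  0.01085889 -0.00350015]
th [np.float64(0.0), np.float64(0.275), np.float64(0.649), np.float64(1.036)]
1.2 [0.48205134 0.15905248]
1.3 [0.4837334  0.17614724]
1.4 [0.48711367 0.19298867]
1.45 [0.48943075 0.20126165]
1.5 [0.4921584 0.2094085]
[0.64316011 0.14310419 0.16      ] [ 0.87159918 -0.58683272 -0.87400388  0.81684453]
th [np.float64(0.0), np.float64(0.296), np.float64(0.7), np.float64(1.117)]
1.2 [0.48336475 0.14432195]
1.3 [0.48428463 0.16026879]
1.4 [0.48679195 0.17604412]
1.45 [0.48863368 0.1838181 ]
1.5 [0.49086164 0.19149032]
```

```bash
python3 -m handwheel '[{"dp":[-0.005,-0.022,0],"turn":[0,0,0],"hand":1},{"dp":[-0.003,-0.022,0],"turn":[0,0,0],"hand":1},{"dp":[0.001,-0.022,0],"turn":[0,0,0],"hand":1}]' 100
python3 - <<'E'
from h import *
H=np.array([.6537,.1508]);o=sensors.get_obs();r=H-o['tcp_pos'][:2];print('theta',np.arctan2(r[0],r[1])-.420,np.hypot(*r))
go([.4894,.2013,.1966],-4.9)
E
```

```text
t: 15.0
tcp_pos: [0.4852, 0.1823, 0.1964]
tool_rot: [-3.138, 0.135, -0.002]
wrist_force: [1.1, -2.1, 9.1]
width: 0.0123
theta 1.3358702778504428 0.17137762814041763
tcp [0.4852 0.1823 0.1964] yaw -4.92 t 15.0 F [ 1.1 -2.1  9.1] w 0.0123
dp total [ 0.0033 -0.0257 -0.0003] rows>= 1.0 turn z -0.0001 tilt [ 0.002  0.    -1.   ]
```

Forces are small now. One more step, then settle and look.

```bash
python3 -m handwheel '[{"dp":[0.0015,-0.013,0],"turn":[0,0,0],"hand":1},{"dp":[0.003,-0.015,0],"turn":[0,0,0],"hand":1},{"dp":[0,0,0],"turn":[0,0,0],"hand":1},{"dp":[0,0,0],"turn":[0,0,0],"hand":1},{"dp":[0,0,0],"turn":[0,0,0],"hand":1}]' 100
python3 - <<'E'
from h import *
H=np.array([.6537,.1508]);o=sensors.get_obs();r=H-o['tcp_pos'][:2];print('theta',np.arctan2(r[0],r[1])-.420,np.hypot(*r))
a=snap('wrist','w6.png')[:,:,::-1];b=snap('side','s6.png')[:,:,::-1]
cv2.imwrite('pics/f6.png',np.vstack([cv2.resize(a,(480,300)),cv2.resize(b[110:310,150:470],(480,300),interpolation=cv2.INTER_CUBIC)]))
go([.4894,.2013,.1966],-4.9)
E
```

```text
t: 15.5
tcp_pos: [0.4854, 0.2046, 0.1941]
tool_rot: [-3.136, 0.133, 0.017]
wrist_force: [-21.0, 7.6, 13.6]
width: -0.0
theta 1.4600307859352615 0.17667485852321765
tcp [0.4853 0.2045 0.1941] yaw -4.86 t 15.6 F [-20.7   7.7  12.9] w 0.0
dp total [ 0.0057  0.0038 -0.0035] rows>= 1.0 turn z 0.0002 tilt [-0.011  0.003 -1.   ]
```

View pics/f6.png

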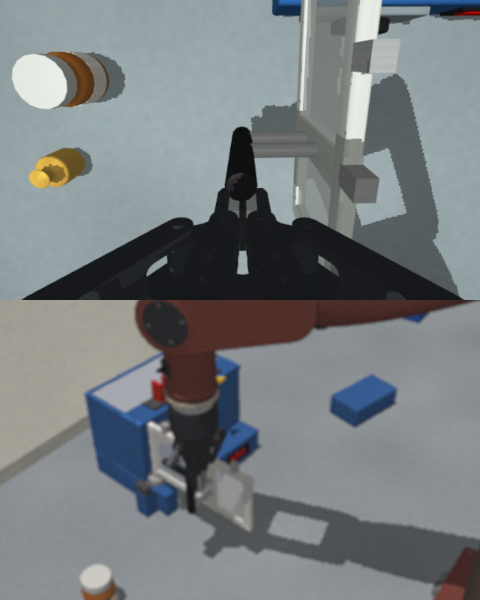

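```bash
python3 -m handwheel '[{"dp":[-0.003,0,-0.04],"turn":[0,0,0],"hand":1},{"dp":[0,0,-0.06],"turn":[0,0,0],"hand":1},{"dp":[0,0,-0.06],"turn":[0,0,0],"hand":-0.0},{"dp":[0,0,-0.02],"turn":[0,0,0],"hand":-0.0},{"dp":[0,0,0],"turn":[0,0,0],"hand":-0.0}]'
python3 -m handwheel '[{"dp":[0,0,0],"turn":[0,0,0],"hand":0},{"dp":[0,0,0],"turn":[0,0,0],"hand":0},{"dp":[0,0,0],"turn":[0,0,0],"hand":0},{"dp":[0,0,0],"turn":[0,0,0],"hand":0}]'
python3 - <<'E'
from h import *
import pickle
c=camera_params('wrist');pickle.dump(c,open('w7.pkl','wb'))
im=snap('wrist','w7.png')
for d in look_for('wrist','post_top')[:2]: print(np.round(d['xyz'],3),round(d['conf'],2), proj('wrist',d['xyz']))
go([.4894,.2013,.1966],-4.9)
E
```

```text
t: 16.1
tcp_pos: [0.4895, 0.2026, 0.3325]
tool_rot: [-3.137, 0.136, -0.009]
wrist_force: [0.8, -0.2, -1.6]
width: 0.0422
t: 16.5
tcp_pos: [0.488, 0.2022, 0.3274]
tool_rot: [3.138, -0.136, -0.004]
wrist_force: [0.0, -0.5, -0.5]
width: 0.0428
[0.529 0.086 0.168] 0.66 [463. 118.]
tcp [0.4883 0.2022 0.328 ] yaw -4.98 t 16.6 F [-0.6  0.   0.2] w 0.0431
dp total [0.0019 0.001  0.1752] rows>= 3.0 turn z -0.0004 tilt [-0.001 -0.    -1.   ]
```

View pics/w7.png

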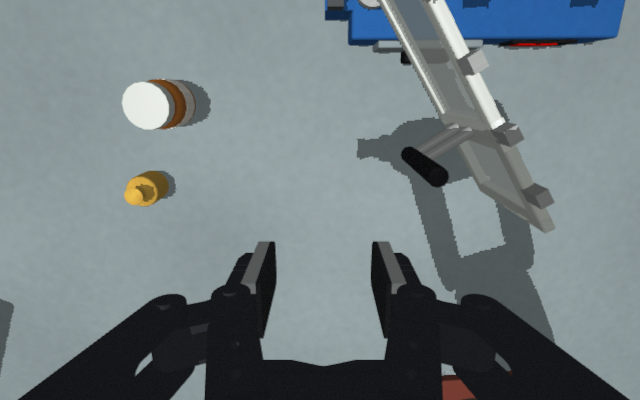

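```bash
python3 - <<'E'
from h import *
import pickle
c=pickle.load(open('w7.pkl','rb'))
im=cv2.imread('pics/w7.png').astype(int)
m=(im.max(2)<45).astype(np.uint8); m[:140]=0;m[200:]=0;m[:,:395]=0;m[:,460:]=0
ys,xs=np.where(m);print(xs.min(),xs.max(),ys.min(),ys.max())
p=rayc(c,436,174,.205);print(p)
p0=np.array([.5826,-.0064]);a=np.radians(-4.9);Rm=np.array([[np.cos(a),-np.sin(a)],[np.sin(a),np.cos(a)]])
H=p0+Rm@[.055,.15]
r=H-p[:2];th=np.arctan2(*r)-np.arctan2(*(H-p0));print('H',H,'R',np.hypot(*r),'th',th)
go([p[0],p[1],.27],-4.9)
E
```

```text
401 447 147 186
[0.49365831 0.11886539 0.205     ]
H [0.65021153 0.13835386] R 0.1577615663021297 th 1.0099828743134325
tcp [0.4883 0.2022 0.328 ] yaw -4.98 t 16.6 F [-0.6  0.   0.2] w 0.0431
dp total [0.0169 0.11   0.0774] rows>= 3.0 turn z -0.0004 tilt [-0.001 -0.    -1.   ]
```

```bash
python3 -m handwheel '[{"dp":[0.005,0.037,0.01],"turn":[0,0,0],"hand":0},{"dp":[0.005,0.037,0.01],"turn":[0,0,0],"hand":0},{"dp":[0.005,0.037,0.02],"turn":[0,0,0],"hand":0},{"dp":[0,0,0],"turn":[0,0,0],"hand":0},{"dp":[0,0,0],"turn":[0,0,0],"hand":0}]'
python3 -c "
from h import *
go([.4925,.118,.187],-4.9)"
```

```text
t: 17.1
tcp_pos: [0.4924, 0.1181, 0.2985]
tool_rot: [-3.138, 0.139, 0.001]
wrist_force: [-0.5, -1.0, -0.1]
width: 0.043
tcp [0.4924 0.1181 0.2985] yaw -5.06 t 17.1 F [-0.5 -1.  -0.1] w 0.043
dp total [0.0003 0.0002 0.1487] rows>= 3.0 turn z -0.0009 tilt [-0.001  0.    -1.   ]
```

```bash
python3 -m handwheel '[{"dp":[0,0,0.05],"turn":[0,0,0],"hand":0},{"dp":[0,0,0.05],"turn":[0,0,0],"hand":0},{"dp":[0,0,0.048],"turn":[0,0,0],"hand":0},{"dp":[0,0,0],"turn":[0,0,0],"hand":1},{"dp":[0,0,0],"turn":[0,0,0],"hand":1}]' 60
python3 -m handwheel '[{"dp":[0,0,0],"turn":[0,0,0],"hand":1},{"dp":[0,0,0],"turn":[0,0,0],"hand":1},{"dp":[0,0,0],"turn":[0,0,0],"hand":1}]' 60
python3 - <<'E'
from h import *
go([.4925,.118,.187],-4.9)
H=np.array([.6502,.1384]);p=sensors.get_obs()['tcp_pos'][:2];r=H-p
b=.437;R=np.hypot(*r);t0=np.arctan2(*r)-b;print('th',t0,R)
a=np.radians(-5);M=np.array([[np.cos(a),np.sin(a)],[np.sin(a),-np.cos(a)]])
q=[H-R*np.array([np.sin(t+b),np.cos(t+b)]) for t in np.linspace(t0,1.5,7)]
print(np.array(q).round(4).tolist());print([(M@d/.75).round(4).tolist() for d in np.diff(q,axis=0)])
E
```

```text
t: 17.6
tcp_pos: [0.4924, 0.119, 0.1885]
tool_rot: [3.138, -0.135, -0.002]
wrist_force: [-5.5, -1.9, -12.6]
width: 0.0148
t: 17.9
tcp_pos: [0.4923, 0.1186, 0.1884]
tool_rot: [-3.139, 0.136, 0.0]
wrist_force: [-3.0, 1.4, -7.0]
width: 0.014
tcp [0.4923 0.1186 0.1884] yaw -4.95 t 17.9 F [-3.   1.4 -7. ] w 0.014
dp total [0.0003 0.0008 0.0018] rows>= 1.0 turn z -0.0003 tilt [-0.  0. -1.]
th 1.0088930086539512 0.159103690431486
[[0.4923, 0.1186], [0.4912, 0.1316], [0.4912, 0.1446], [0.4923, 0.1575], [0.4943, 0.1704], [0.4975, 0.183], [0.5016, 0.1954]]
[[-0.003, -0.0171], [-0.0015, -0.0173], [-0.0001, -0.0174], [0.0013, -0.0173], [0.0027, -0.0171], [0.0041, -0.0169]]
```

```bash
python3 -m handwheel '[{"dp":[-0.003,-0.0171,0],"turn":[0,0,0],"hand":1},{"dp":[-0.0015,-0.0173,0],"turn":[0,0,0],"hand":1},{"dp":[-0.0001,-0.0174,0],"turn":[0,0,0],"hand":1}]' 60
python3 -m handwheel '[{"dp":[0.0013,-0.0173,0],"turn":[0,0,0],"hand":1},{"dp":[0.0027,-0.0171,0],"turn":[0,0,0],"hand":1},{"dp":[0.0035,-0.0145,0],"turn":[0,0,0],"hand":1},{"dp":[0,0,0],"turn":[0,0,0],"hand":1},{"dp":[0,0,0],"turn":[0,0,0],"hand":1}]' 60
python3 - <<'E'
from h import *
go([.5016,.1954,.187],-4.9)
H=np.array([.6502,.1384]);p=sensors.get_obs()['tcp_pos'][:2];r=H-p
print(np.arctan2(*r)-.437,np.hypot(*r))
E
```

```text
t: 18.2
tcp_pos: [0.4916, 0.1573, 0.1884]
tool_rot: [3.137, -0.138, -0.003]
wrist_force: [-3.5, -2.0, -3.7]
width: 0.0152
t: 18.7
tcp_pos: [0.5012, 0.194, 0.1886]
tool_rot: [-3.138, 0.135, 0.0]
wrist_force: [-5.4, -0.4, -1.0]
width: 0.0143
tcp [0.5012 0.194  0.1886] yaw -4.92 t 18.7 F [-5.4 -0.4 -1. ] w 0.0143
dp total [ 0.0003 -0.0018  0.0021] rows>= 1.0 turn z -0.0001 tilt [ 0.     0.001 -1.   ]
1.491294174701909 0.15902316604835168
```

```bash
python3 -m handwheel '[{"dp":[0,0,0],"turn":[0,0,0],"hand":1},{"dp":[0,0,0],"turn":[0,0,0],"hand":1},{"dp":[0,0,0],"turn":[0,0,0],"hand":1},{"dp":[0,0,0],"turn":[0,0,0],"hand":1},{"dp":[0,0,0],"turn":[0,0,0],"hand":1}]' 60
python3 - <<'E'
from h import *
c=camera_params('wrist');im=snap('wrist','w8.png')
g=cv2.Canny(im,60,150)
L=cv2.HoughLinesP(g,1,np.pi/360,60,minLineLength=90,maxLineGap=6)
for x1,y1,x2,y2 in (L[:,0] if L is not None else []):
    d=(rayc(c,x1,y1,.198)-rayc(c,x2,y2,.198)); print((x1,y1,x2,y2),np.degrees(np.arctan2(d[1],d[0])).round(1)%180)
print('expect drawer',box(-.067,.055,.03),'shut leaf dir at 90deg: yaw',-4.9%180)
snap('side','s8.png');snap('scene','c8.png')
for n,k in [('wrist','drawer_knob'),('wrist','post_top'),('side','meter'),('side','weight'),('side','jar'),('scene','jar'),('scene','weight'),('side','drawer_knob')]:
    for d in look_for(n,k)[:1]: print(n,k,np.round(d['xyz'],3),round(d['conf'],2),proj(n,d['xyz']))
go([.5016,.1954,.187],-4.9)
E
```

```text
t: 19.2
tcp_pos: [0.5011, 0.1936, 0.1885]
tool_rot: [-3.138, 0.136, 0.0]
wrist_force: [-6.6, 0.3, -2.6]
width: 0.0143
(np.int32(441), np.int32(292), np.int32(620), np.int32(399)) 52.4
(np.int32(27), np.int32(399), np.int32(207), np.int32(291)) 117.8
(np.int32(394), np.int32(14), np.int32(397), np.int32(150)) 179.8
(np.int32(493), np.int32(33), np.int32(639), np.int32(33)) 85.0
(np.int32(544), np.int32(124), np.int32(583), np.int32(308)) 16.8
(np.int32(26), np.int32(399), np.int32(204), np.int32(292)) 117.8
(np.int32(403), np.int32(0), np.int32(405), np.int32(150)) 179.7
(np.int32(398), np.int32(0), np.int32(401), np.int32(129)) 0.1
expect drawer [0.57635443 0.06913818 0.03      ] shut leaf dir at 90deg: yaw 175.1
wrist post_top [0.539 0.139 0.176] 0.81 [449. 168.]
side meter [ 0.459 -0.368  0.053] 0.65 [392. 175.]
side weight [0.447 0.437 0.035] 0.86 [233. 343.]
side jar [0.55  0.396 0.058] 0.62 [213. 303.]
scene jar [0.562 0.392 0.072] 0.61 [340. 352.]
scene weight [0.463 0.438 0.036] 0.78 [392. 375.]
side drawer_knob [0.6   0.123 0.031] 0.49 [271. 240.]
tcp [0.5011 0.1936 0.1886] yaw -4.96 t 19.75 F [-6.7 -0.7 -0.8] w 0.0143
dp total [ 0.0005 -0.0024  0.0021] rows>= 1.0 turn z -0.0003 tilt [-0.     0.001 -1.   ]
```

```bash
python3 -c "
from h import *
print(workorder.close_job()); go([.5,.19,.187])"
```

```text
the job is handed in; nothing more can be done
None
the job is handed in; nothing more can be done
```

The job is handed in at about 20 s on the robot's clock. All four steps were done in order, and the fingers were holding the gate wide open at the end.

**What I did**
- **Drawer:** I pushed it against its stop, with 25 N at the end.
- **Catches:** I squeezed red, then yellow. The fingers closed to 30 mm on each, and a picture afterwards showed both sets of cheeks pushed in.
- **Gate:** I swung it open by the post past the detent. On the first swing the post slipped out of the pads near the end and the fingers closed on nothing. I lifted off, the gate fell back to about 1.0 rad, and I gripped the post again and reopened it.

**Last checks**
- **Gate angle:** It is about 1.49 rad from the arm's position and about 1.485 rad from the leaf's edge in the wrist picture.
- **Grip:** The fingers stood at 14.3 mm on the 16 mm post, unchanged for 0.5 s and more, with about 6.7 N at the wrist.
- **Bystanders:** The meter, weight and jar were within about 4 mm of where the networks first placed them.

**Failed or disagreeing checks**
- **Drawer:** I had no reliable final reading. The side camera's network put the grip about 60 mm off with low confidence, and the wrist network missed it. That it is shut rests on the push against the stop and the later pictures.
- **Post:** The last network fix on the post was also off, because the gripper hid most of it.
- **First swing:** Wrist force was about 34 N at most in the readings taken as the post worked loose.

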